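# Square a stretcher bar up against the angle rail and its end stop

### The job

The loose wooden stretcher bar lies askew on the assembly stand. Without lifting it off the board, push it, near the one end or the other as needed, until it lies parallel and flush along the upright face of the aluminium angle rail, with both its spring buttons pushed in, and press it firmly home there with about 8 N; then slide it along the rail until its end is firmly (about 8 N) against the wooden stop block. Never press the bar on the rail or on the block with more than 20 N, leave the other things alone, and at the end leave the bar lying flush against both with nothing touching it.

Things in the scene. Friction and masses are not known exactly. Their poses are not given: they have to be found in the camera images.
- jig: Fixed assembly stand: a plywood board 180 mm (own x, from -85 to +95 mm) by 280 mm (own y), 12 mm thick, on two battens; its top face is level, 60 mm above the table. Origin on the table under the middle of the board. Own +x points across the board, away from the robot, to the rail; own y runs along the rail.
- fence: Fence on the far side of the board: two fixed screws clamp a 200 mm long aluminium angle (the rail; upright leg 30 mm high, along own y = jig y). Origin on the board at mid-length, 55 mm from the jig's origin in +x. The rail's upright face looks to -x and lies anywhere from x = -8 to +8 mm of this origin: set differently each time, not reported, to be felt or seen. Rigid once clamped.
- button_left (a joint): Small steel spring button, 8 mm across, 10 mm over the board, in the rail's upright face 45 mm from mid-rail towards own +y of the fence: 0 = fully out (stands 4 mm proud), 0.004 = pushed in flush with the face, so the bar lies on the rail there. Very weak spring (under 0.1 N), far less than the bar's friction.
- button_right (a joint): The same on the other side, 45 mm from the middle towards the fence's own -y.
- bar_centre (a point): Centre (half-way up, 9 mm over the board) of the loose plain pale wooden bar: 30 mm wide (own x), 170 mm long (own y), 18 mm thick, lying flat on the board. At the start it is turned 0.15 to 0.42 rad anticlockwise (from above) from the rail's direction and touches neither rail nor block. Flush on the rail its centre is 15 mm from the rail's face.
- bar: The same bar, 0.17 to 0.36 kg, sliding friction on the board 1 to 3.5 N; origin at the centre of its underside, own y along its length.
- stop_block (a point): Centre (14 mm over the board) of the fixed rigid wooden stop block, 40 mm (own x) by 28 mm (own y, along the rail), 28 mm high with its thin steel plate. It is screwed down by the one or the other end of the rail, at jig x = 40 mm and jig y = +122 or -122 mm. With the bar's end against it the centres are 99 mm apart along the rail.
- stop: The same stop block with its plate (44 by 28 by 3 mm); origin at the centre of its underside, on the board; axes as the jig's.
- bare_plate: The other mounting plate, fixed, at the opposite end of the rail from the stop block: bare steel, 44 by 28 by 3 mm, nothing stands on it. Origin at the centre of its underside, on the board.
- dropper: Bystander: small dropper bottle, 34 mm across, 102 mm high, standing beyond the stand. Origin under its centre.
- jar: Bystander: dark pigment jar, 44 mm across, 66 mm high, standing beyond the stand. Origin under its centre.
- tape_roll: Bystander: roll of masking tape lying flat, 104 mm across, 25 mm high, beyond the stand. Origin under its centre.

How it is judged:
On the way, in this order (a step that is already met when the one before it is completed fails the run):
1. the bar lies parallel and flush along the rail (both spring buttons pushed in to within 1.5 mm of flush, parallel within 0.03 rad) and is pressed on it with more than 4 N (value of joint each of button_left, button_right above 0.0025 m and angle between the y axis of bar and the y axis of jig, either way round below 0.03 rad and contact force between bar and fence above 4 N), for 0.2 s.
2. the bar's end is at the stop block (within 2 mm) and pressed on it with more than 4 N (y of bar_centre in the frame of stop between -0.101 and 0.101 m and contact force between bar and stop above 4 N), for 0.2 s.
At the end, for the whole second after the job is handed in: The bar lies flat on the board and at rest, flush along the rail (both spring buttons held in by it to within 1.5 mm of flush, parallel within 0.03 rad) and with its end within 2 mm of the stop block (value of joint each of button_left, button_right above 0.0025 m and angle between the y axis of bar and the y axis of jig, either way round below 0.03 rad and y of bar_centre in the frame of stop between -0.101 and 0.101 m and z of bar_centre in the frame of fence below 0.012 m and angle between bar's own z axis and vertical below 0.06 rad and linear speed of bar below 0.01 m/s); the robot touches nothing.
It fails at once if the bar is pressed on the rail with more than 20 N (contact force between bar and fence above 20 N).
It fails at once if the bar is pressed on the stop block with more than 20 N (contact force between bar and stop above 20 N).
It fails at once if the bar is lifted off the board (by more than 6 mm) (z of bar_centre in the frame of fence above 0.015 m).
It fails at once if a bystander is moved by more than 20 mm (distance of any of dropper, jar, tape_roll from where it was at the start of the episode above 0.02 m).
It also fails if it takes over 72 s, if anything falls off the work surface, if the arm or the gripper's body presses on something with over 40 N, if the wrist force passes 120 N, or if a joint passes its speed limit or range.

### The arm

A 6-joint arm with a two-finger parallel gripper is mounted at the origin on a cart in front of the work surface, level with it; the furniture and walls round the work are solid. World frame = base frame: x ahead of the robot, y to its left, z up, the work surface at z = 0. Lengths are in m, angles in rad, forces in N, time in s.
With the tool pointing down it reaches from about 0.4 to 0.825 m from the base axis. Payload 7 kg.
Tool frame: the origin (TCP) lies at the very end of the fingers, on their centre line; the grasp point (between the pads) lies 19 mm behind it (arm.grip_point_offset is the distance from the TCP to the grasp point, in m); z points along the fingers, y is the line along which they close (so a half turn about z gives the same grasp; the last joint's range is limited). The gripper opens to 88 mm and grips with 3 to 60 N. Pads are 19 mm wide; open, the fingers measure 130 mm over their backs; the gripper's body (78 mm by 193 mm) begins 47 mm behind the grasp point.
Start: joints at [1.613, 0.359, 0.012, 0, -1.224, -0.288], TCP at [0.164, 0.655, 0.227] pointing down, gripper open.
Joint ranges: [-3.07, 3.07], [-1.43, 2.12], [-1.02, 1.25], [-3.03, 1.67], [-3.05, -0], [-3.03, 3.03]. Speed limits (rad/s): [2.39, 2.39, 3.01, 3.14, 3.14, 3.14].

### API

Orientations are given as [roll, pitch, yaw] about the fixed x, y, z axes, in that order (R = Rz(yaw) Ry(pitch) Rx(roll)).
In Python, from station import arm, cams gives the robot as it stands.
- The arm moves only by the shell command python3 -m handwheel 'ROWS' [FORCE]. ROWS is JSON, a list that holds one entry, the list of rows, each a list of 7 numbers: the shift along the tool's x, y, z normalised to -1 to 1, where 1 is 0.08 m, then the turn, a rotation vector about the tool's x, y, z normalised to -1 to 1, where 1 is 0.5 rad, then the closure in counts, from 0 (fully open) to 255 (shut). In form: [[[x, y, z, wx, wy, wz, hand], ...]]. A call has 1 to 5 rows; each row is the pose to reach, as a shift and turn from the pose commanded when the call began, along the tool's axes at that moment; what a row does not reach only later rows make up. A row lasts 1/8 s, in which the tool goes at most 62.5 mm and 10.7 degrees, less where a joint would pass 70% of its speed; a pose out of reach is approached as far as the arm can. A call with a number of a shift or a turn outside -1 to 1 is refused whole. A call with a gripper value outside its range is refused whole. The fingers move at their own pace and stop on an object; FORCE is the grip in N (left out, the last holds). Time passes only in rows, so rows that repeat a pose let the fingers close. It gives the time, the measured TCP pose, the force, the opening and the grip force at its end, in the units of the state.
- arm.get_state(): the state, without advancing time (a new reading comes with each control period).
- cams.grab_frame(name): name is "scene" or "top"; returns the picture (384x512x3 uint8, blue, green, red); there is no depth.
- cams.camera_info(name): a dict with "camera_matrix" (3x3 intrinsics, pixels), "dist_coeffs" ([k1, k2, p1, p2, k3] as OpenCV has them; the pictures are not rectified), "R" (3x3) and "t" (3): a world point X has camera coordinates R X + t. Camera axes: x right, y down, z forward; pixel columns grow to the right and rows downward; lengths in m; the calibration is good to about 2 mm. A picture is of the moment at which its call begins. camera_info takes no time and is no camera call.
- arm.job_done(): hands the job in; it is judged then, once.
The state is a dict: "t": time; "q": joint angles; "qd": joint speeds; "joint_efforts": joint torques, N m; "eef_pos": TCP position; "ee_rot": TCP orientation; "force": force on the tool from outside, world axes, zero at the start; "moment": the same for the moment, N m; "width": finger opening in m; "gripper_force": force on a finger pad.
Only numpy, scipy, OpenCV 4.12 (cv2) and the standard library are available. Lean on these libraries where they do the work, as an engineer would, in place of code of your own. Each camera call takes 0.05 s, during which the arm holds its last target. There are 200 camera calls.

## Working session

There is one attempt and no reset: what is moved stays moved. The work goes in short steps, Python scripts to look and compute and a shell command to move; the robot and the scene stay as the last step left them, time stands still between calls to the robot, and variables do not carry over. Pictures are saved under pics/ and viewed, at most 10 in all, crops included, and the job is handed in when it is done.

```bash
ls; mkdir -p pics; python3 - <<'E'
from station import arm,cams
import cv2
s=arm.get_state();print(s)
for n in("scene","top"):
    cv2.imwrite(f"pics/{n}0.png",cams.grab_frame(n));i=cams.camera_info(n);print(n,i)
E
```

```text
pics
{'t': 0.0, 'q': array([ 1.61308187e+00,  3.59391425e-01,  1.10462856e-02, -3.51355889e-04,
       -1.22410590e+00, -2.88141237e-01]), 'qd': array([ 0.002028  , -0.00077802, -0.00123802, -0.00098011, -0.00109114,
       -0.00082541]), 'joint_efforts': array([-2.25912394e-03, -5.82713306e+01,  2.93063807e+01,  6.99730530e+00,
        7.10398905e-03, -1.50167266e-04]), 'eef_pos': array([0.16416612, 0.6542172 , 0.22561407]), 'ee_rot': array([ 3.13991229e+00, -1.53587373e-04, -2.45975219e-01]), 'force': array([-0.33999816, -0.24064358, -0.17992711]), 'moment': array([-0.05219972, -0.00515253,  0.02541814]), 'gripper_force': 0.0, 'width': 0.08739463245039729}
scene {'camera_matrix': array([[397.7046933 ,   0.        , 253.49828072],
       [  0.        , 397.7046933 , 190.76772957],
       [  0.        ,   0.        ,   1.        ]]), 'dist_coeffs': array([-0.06049702,  0.        ,  0.        ,  0.        ,  0.        ]), 'R': array([[-0.9076903 , -0.4195618 , -0.00813688],
       [-0.27521909,  0.6098294 , -0.74321098],
       [ 0.31678505, -0.67236597, -0.66900765]]), 't': array([0.65684032, 0.00804046, 0.92804984])}
top {'camera_matrix': array([[424.95835896,   0.        , 253.30533645],
       [  0.        , 424.95835896, 193.89402626],
       [  0.        ,   0.        ,   1.        ]]), 'dist_coeffs': array([-0.00578862,  0.        ,  0.        ,  0.        ,  0.        ]), 'R': array([[ 0.07390782, -0.99726182, -0.00254783],
       [-0.97235065, -0.07149367, -0.22231255],
       [ 0.22152166,  0.01890802, -0.97497212]]), 't': array([0.29128806, 0.63195393, 0.76696832])}
```

View pics/top0.png

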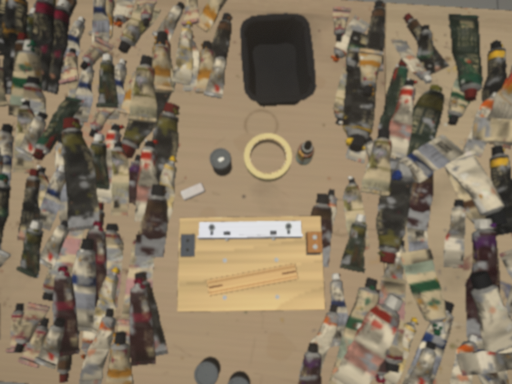

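View pics/scene0.png

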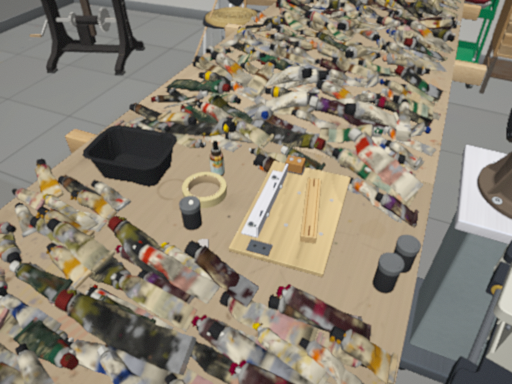

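The top view shows the rail at (250,230), the stop block on the right (jig −y) at (314,242), the bare plate at (187,245) and the bar running from (207,288) to (298,270). Next I'll measure.

```bash
cat > h.py <<'E'
from station import arm,cams
import cv2,numpy as np
def ray(n,uv,z):
    i=cams.camera_info(n);R,t=i["R"],i["t"]
    p=cv2.undistortPoints(np.array(uv,float).reshape(-1,1,2),i["camera_matrix"],i["dist_coeffs"])[:,0]
    d=np.c_[p,np.ones(len(p))]@R; c=-R.T@t
    return c+d*((z-c[2])/d[:,2])[:,None]
def proj(n,X):
    i=cams.camera_info(n)
    return cv2.projectPoints(np.array(X,float).reshape(-1,1,3),cv2.Rodrigues(i["R"])[0],i["t"],i["camera_matrix"],i["dist_coeffs"])[0][:,0]
E
python3 - <<'E'
from h import *
im=cv2.imread("pics/top0.png")
c=im[205:320,165:335];cv2.imwrite("pics/c1.png",cv2.resize(c,None,fx=4.6,fy=4.6,interpolation=cv2.INTER_CUBIC))
hsv=cv2.cvtColor(im,cv2.COLOR_BGR2HSV)
for p in[(220,270),(220,300),(250,278),(230,283),(250,230),(250,236),(250,250),(314,238),(150,300),(187,245)]:print(p,im[p[1],p[0]],hsv[p[1],p[0]])
print(ray("top",[(178,218),(323,216),(325,310),(178,310)],.06).round(3))
E
```

```text
(220, 270) [128 180 212] [ 19 101 212]
(220, 300) [131 184 215] [ 19 100 215]
(250, 278) [124 179 216] [ 18 109 216]
(230, 283) [123 177 214] [ 18 108 214]
(250, 230) [228 225 225] [120   3 228]
(250, 236) [200 197 198] [130   4 200]
(250, 250) [120 168 197] [ 19 100 197]
(314, 238) [157 168 173] [ 21  24 173]
(150, 300) [39 45 50] [16 56 50]
(187, 245) [92 90 89] [110   8  92]
[[0.552 0.482 0.06 ]
 [0.577 0.197 0.06 ]
 [0.398 0.186 0.06 ]
 [0.377 0.462 0.06 ]]
```

View pics/c1.png

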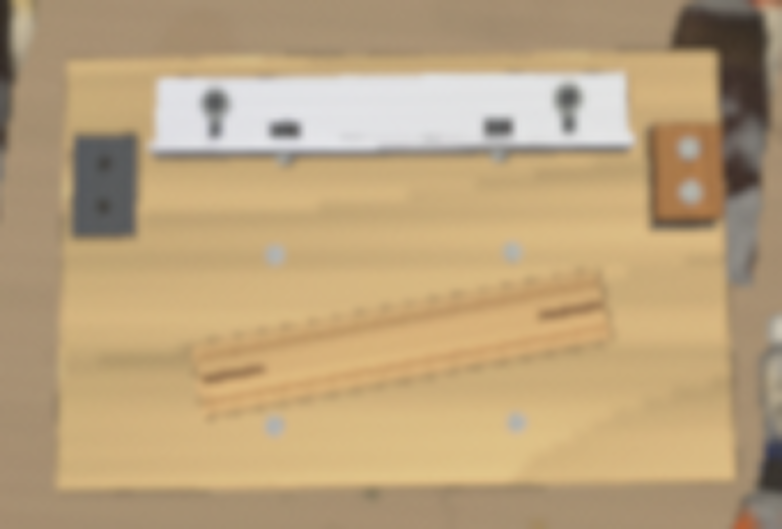

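```bash
python3 - <<'E'
from h import *
f=lambda L:np.array(L)/4.6+np.array([165,205])-.4
i=cams.camera_info("top");print("cam",-i["R"].T@i["t"])
B=ray("top",f([(68,62),(718,50),(735,478),(57,488)]),.06)
print("board",B.round(4).tolist())
a=np.arctan2(*(B[0]-B[1])[[1,0]])-np.pi/2
a2=np.arctan2(*(B[3]-B[2])[[1,0]])-np.pi/2
a3=np.arctan2(*(B[0]-B[3])[[1,0]]);a4=np.arctan2(*(B[1]-B[2])[[1,0]])
print("yaws",a,a2,a3,a4)
C=ray("top",f([(192,350),(600,270),(608,340),(203,418)]),.078)
print("bar",C.round(4).tolist(),C.mean(0)); 
print("bar yaw",np.arctan2(*(C[0]-C[1])[[1,0]])-np.pi/2,np.arctan2(*(C[3]-C[2])[[1,0]])-np.pi/2, np.linalg.norm(C[0]-C[1]),np.linalg.norm(C[0]-C[3]))
yaw=(a+a2)/2;u=np.array([np.cos(yaw),np.sin(yaw)]);v=np.array([-u[1],u[0]])
o=B.mean(0)[:2]-.005*u;print("jig o",o,"yaw",yaw)
def J(P):P=np.atleast_2d(P)[:,:2]-o;return np.c_[P@u,P@v].round(4).tolist()
print("bar jig",J(C),J(C.mean(0)))
print("rail top near edge z.09",J(ray("top",f([(152,150),(630,145),(152,145)]),.09)))
print("rail far",J(ray("top",f([(158,78),(626,72)]),.063)))
print("rail foot",J(ray("top",f([(152,155),(630,150)]),.06)))
print("btn",J(ray("top",f([(285,158),(498,153)]),.07)))
print("block top",J(ray("top",f([(652,125),(718,125),(718,218),(652,218)]),.088)))
print("plate",J(ray("top",f([(75,135),(135,135),(135,237),(72,237)]),.063)))
E
```

```text
cam [0.42305226 0.32116931 0.88900617]
board [[0.5518, 0.4793, 0.06], [0.5775, 0.2011, 0.06], [0.4002, 0.1872, 0.06], [0.3757, 0.464, 0.06]]
yaws 0.09224646322798846 0.08835519249300439 0.0868212007098823 0.07819050433235757
bar [[0.4347, 0.4122, 0.078], [0.4791, 0.2484, 0.078], [0.4512, 0.2437, 0.078], [0.4083, 0.4052, 0.078]] [0.4433391 0.3273891 0.078    ]
bar yaw 0.2646775686128271 0.2600286484459917 0.16971611332212796 0.02740060593190887
jig o [0.47133338 0.33247561] yaw 0.09030082786049642
bar jig [[-0.0293, 0.0827], [0.0002, -0.0844], [-0.028, -0.0866], [-0.0563, 0.0781]] [[-0.0283, -0.0025]]
rail top near edge z.09 [[0.0511, 0.0985], [0.0499, -0.0975], [0.0532, 0.0985]]
rail far [[0.0853, 0.0999], [0.0845, -0.1001]]
rail foot [[0.0527, 0.1024], [0.0515, -0.1008]]
btn [[0.0493, 0.0452], [0.0499, -0.0442]]
block top [[0.0583, -0.1071], [0.0578, -0.1343], [0.0197, -0.1323], [0.0202, -0.1054]]
plate [[0.0614, 0.1348], [0.061, 0.1093], [0.018, 0.1087], [0.0184, 0.1352]]
```

Everything is consistent: jig yaw is about 0.087, the rail face is at jig x≈51 mm, and the bar centre is at (−28, −2.5) mm, turned 0.17 rad. I'll push with both open fingertips so that the bar squares itself up.

```bash
cat >> h.py <<'E'
YAW=.087;O=np.array([.4713,.3325]);U=np.array([np.cos(YAW),np.sin(YAW)]);V=np.array([-U[1],U[0]])
def jig(p):
    d=np.asarray(p)[:2]-O;return np.array([d@U,d@V])
def st():
    s=arm.get_state();F=s["force"]
    print("t",round(s["t"],2),"jig mm",(jig(s["eef_pos"])*1e3).round(2),"z",round(s["eef_pos"][2]*1e3,2),"yaw",round(s["ee_rot"][2],4),"tilt",s["ee_rot"][:2].round(4),"Fjig",np.round([F[:2]@U,F[:2]@V,F[2]],2),"Mz",s["moment"].round(2),"w",round(s["width"],4))
E
python3 -m handwheel '[[[0.5,0.5,0,0,0,-0.34,0],[1,1,0,0,0,-0.666,0],[1,1,0,0,0,-0.666,0]]]'
python3 -m handwheel '[[[0.3,0.5,0,0,0,0,0],[0.6,1,0,0,0,0,0],[0.6,1,0,0,0,0,0]]]'
python3 -m handwheel '[[[0.3,0.5,0,0,0,0,0],[0.6,1,0,0,0,0,0],[0.6,1,0,0,0,0,0]]]'
python3 -c "from h import *;st()"
```

```text
t: 0.48
eef_pos: [0.2238, 0.5546, 0.227]
ee_rot: [3.141, 0.0, 0.087]
force: [0.0, 0.5, 0.0]
width: 0.0874
gripper_force: 0.0
t: 0.85
eef_pos: [0.2782, 0.4803, 0.2267]
ee_rot: [3.141, 0.0, 0.084]
force: [-0.9, 1.0, 0.6]
width: 0.0875
gripper_force: 0.0
t: 1.23
eef_pos: [0.3328, 0.4054, 0.2266]
ee_rot: [3.141, 0.0, 0.085]
force: [0.0, 0.2, -0.2]
width: 0.0877
gripper_force: 0.0
t 1.23 jig mm [-131.69   84.71] z 226.57 yaw 0.0845 tilt [3.1415e+00 1.0000e-04] Fjig [ 0.03  0.22 -0.22] Mz [ 0.06 -0.01 -0.02] w 0.0877
```

```bash

python3 -m handwheel '[[[0.3,0.5,0,0,0,0,0],[0.58,1,0,0,0,0,0],[0.58,1,0.4,0,0,0,0],[0.58,1,0.9,0,0,0,0],[0.58,1,0.9,0,0,0,0]]]'
python3 -m handwheel '[[[0,0.05,0.5,0,0,0,0],[0,0.09,0.8,0,0,0,0],[0,0.09,1,0,0,0,0],[0,0.09,1,0,0,0,0]]]'
python3 -c "
from h import *;st()
cv2.imwrite('pics/c2.png',cv2.resize(cams.grab_frame('top')[195:325,155:345],None,fx=4,fy=4))"
```

```text
t: 1.85
eef_pos: [0.3838, 0.3302, 0.1521]
ee_rot: [3.137, 0.004, 0.087]
force: [0.4, 0.6, 0.9]
width: 0.0876
gripper_force: 0.0
t: 2.35
eef_pos: [0.3858, 0.3247, 0.0749]
ee_rot: [3.141, 0.0, 0.088]
force: [-0.1, -0.4, -0.6]
width: 0.0875
gripper_force: 0.0
t 2.35 jig mm [-85.82  -0.3 ] z 74.93 yaw 0.0881 tilt [3.1408e+00 1.0000e-04] Fjig [-0.14 -0.34 -0.56] Mz [ 0.02 -0.    0.  ] w 0.0875
```

View pics/c2.png

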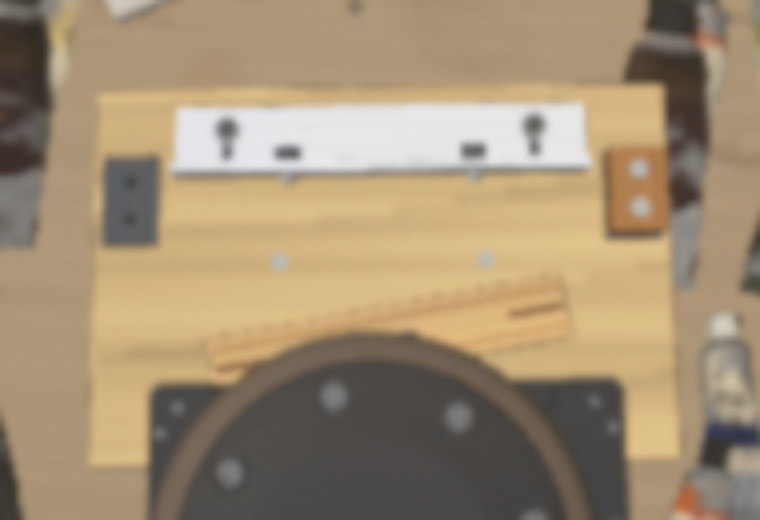

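The flange hides the fingers, but the rail, bar and block are unmoved. I'm lowering the tool and starting the push.

```bash

python3 -m handwheel '[[[0,0,0.085,0,0,0,0],[0.12,0,0.085,0,0,0,0],[0.22,0,0.085,0,0,0,0],[0.32,0,0.085,0,0,0,0],[0.42,0,0.085,0,0,0,0]]]'
python3 -c "from h import *;st()"
python3 -m handwheel '[[[0.1,0,0,0,0,0,0],[0.2,0,0,0,0,0,0],[0.3,0,0,0,0,0,0],[0.4,0,0,0,0,0,0],[0.4,0,0,0,0,0,0]]]'
python3 -c "from h import *;st()
cv2.imwrite('pics/c3.png',cv2.resize(cams.grab_frame('top')[195:325,155:345],None,fx=4,fy=4))"
```

```text
t: 3.02
eef_pos: [0.4199, 0.3268, 0.0678]
ee_rot: [-3.141, 0.0, 0.087]
force: [-0.8, 1.2, 1.1]
width: 0.0877
gripper_force: 0.7
t 3.02 jig mm [-51.72  -1.25] z 67.83 yaw 0.087 tilt [-3.1415  0.    ] Fjig [-0.73  1.23  1.13] Mz [0.22 0.52 0.15] w 0.0877
t: 3.65
eef_pos: [0.4519, 0.3297, 0.0677]
ee_rot: [-3.141, -0.001, 0.087]
force: [0.6, 0.7, 0.3]
width: 0.0875
gripper_force: 0.0
t 3.65 jig mm [-19.53  -1.14] z 67.67 yaw 0.0868 tilt [-3.1414e+00 -5.0000e-04] Fjig [0.66 0.61 0.33] Mz [-0.01  0.03 -0.01] w 0.0875
```

View pics/c3.png

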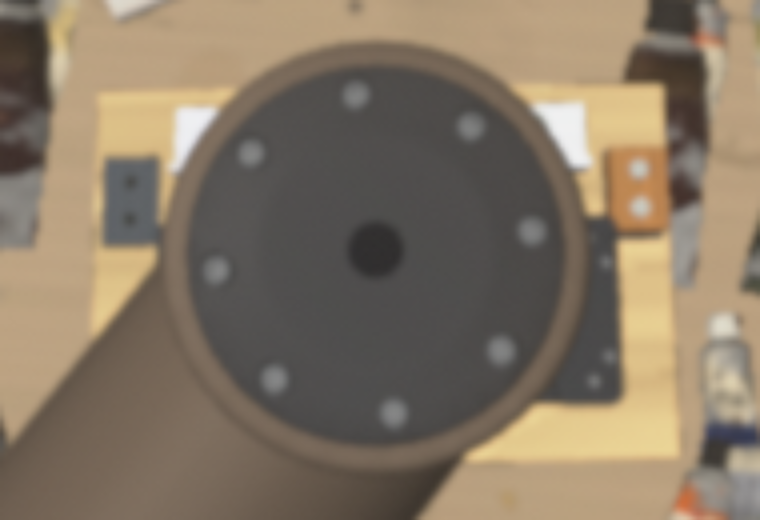

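The wrist hides the bar from above, so I'll go on by force: quickly to about 6 mm short, then creeping.

```bash

python3 -m handwheel '[[[0.1,0,0,0,0,0,0],[0.2,0,0,0,0,0,0],[0.28,0,0,0,0,0,0]]]' |grep force:
python3 -c "from h import *;st()"
for i in 1 ; do python3 -m handwheel '[[[0.012,0,0,0,0,0,0],[0.025,0,0,0,0,0,0],[0.025,0,0,0,0,0,0]]]'|grep force: ; python3 -c "from h import *;st()
cv2.imwrite('pics/s1.png',cv2.resize(cams.grab_frame('scene')[130:290,210:370],None,fx=3.7,fy=3.7))";done
```

```text
force: [-1.9, 0.5, 0.6]
gripper_force: 0.9
t 4.08 jig mm [ 2.56 -1.26] z 67.71 yaw 0.0871 tilt [3.1415e+00 1.0000e-04] Fjig [-1.83  0.62  0.63] Mz [-0.12  0.71  0.02] w 0.0876
force: [-1.1, -0.1, -0.7]
gripper_force: 0.2
t 4.45 jig mm [ 4.09 -1.27] z 67.77 yaw 0.0872 tilt [-3.1416e+00 -1.0000e-04] Fjig [-1.11 -0.04 -0.68] Mz [-0.08  0.14 -0.04] w 0.0877
```

View pics/s1.png

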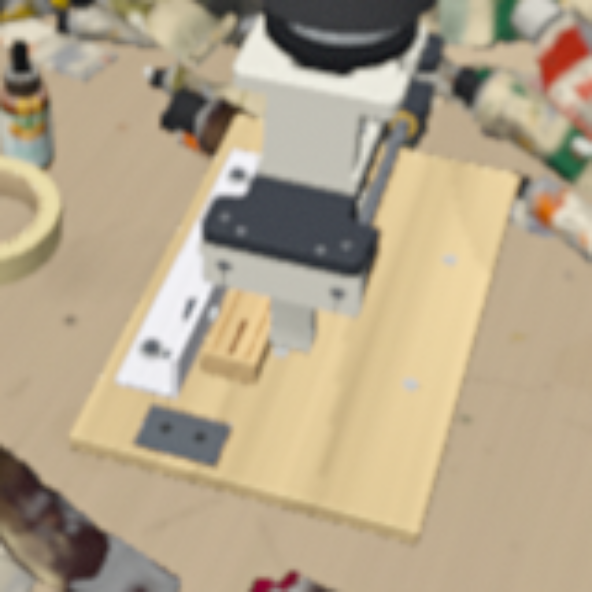

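The scene view shows the bar parallel to the rail, a few mm short of it, with the finger on its near face. Now creeping.

```bash

python3 -m handwheel '[[[0.012,0,0,0,0,0,0],[0.025,0,0,0,0,0,0],[0.025,0,0,0,0,0,0]]]'>/dev/null; python3 -c "from h import *;st()"
python3 -m handwheel '[[[0.012,0,0,0,0,0,0],[0.025,0,0,0,0,0,0],[0.025,0,0,0,0,0,0]]]'>/dev/null; python3 -c "from h import *;st()"
python3 -m handwheel '[[[0.006,0,0,0,0,0,0],[0.012,0,0,0,0,0,0],[0.012,0,0,0,0,0,0]]]'>/dev/null; python3 -c "from h import *;st()"
```

```text
t 4.88 jig mm [ 6.09 -1.25] z 67.85 yaw 0.0872 tilt [-3.1416e+00 -1.0000e-04] Fjig [-1.18 -0.65  0.6 ] Mz [-0.1   0.58  0.02] w 0.0877
t 5.25 jig mm [ 8.13 -1.29] z 67.77 yaw 0.0872 tilt [ 3.1415 -0.    ] Fjig [-2.89 -0.57  1.17] Mz [-0.19  0.76 -0.01] w 0.0873
t 5.62 jig mm [ 9.02 -1.25] z 67.78 yaw 0.0872 tilt [ 3.1416 -0.    ] Fjig [-3.   -0.11  1.82] Mz [-0.2   0.95  0.  ] w 0.088
```

```bash

python3 -m handwheel '[[[0.006,0,0,0,0,0,0],[0.012,0,0,0,0,0,0],[0.012,0,0,0,0,0,0]]]'>/dev/null; python3 -c "from h import *;st()"
python3 -m handwheel '[[[0.005,0,0,0,0,0,0],[0.01,0,0,0,0,0,0],[0.01,0,0,0,0,0,0]]]'>/dev/null; python3 -c "from h import *;st()"
```

```text
t 6.0 jig mm [ 9.65 -1.27] z 67.76 yaw 0.0871 tilt [3.1415e+00 5.0000e-04] Fjig [-5.89  1.1   3.28] Mz [-0.05  1.79 -0.12] w 0.0874
t 6.38 jig mm [ 9.7  -1.29] z 67.73 yaw 0.087 tilt [3.1413e+00 1.6000e-03] Fjig [-7.82  0.84  7.03] Mz [0.18 3.35 0.  ] w 0.0877
```

```bash

python3 -m handwheel '[[[0,0,0,0,0,0,0],[0,0,0,0,0,0,0]]]'>/dev/null; python3 -c "from h import *;st()"
python3 -m handwheel '[[[0.004,0,0,0,0,0,0],[0.005,0,0,0,0,0,0],[0.005,0,0,0,0,0,0]]]'>/dev/null; python3 -c "from h import *;st()"
```

```text
t 6.62 jig mm [ 9.71 -1.29] z 67.75 yaw 0.0871 tilt [3.1413e+00 1.5000e-03] Fjig [-8.18  1.23  5.7 ] Mz [ 0.24  3.31 -0.08] w 0.0876
t 7.0 jig mm [ 9.74 -1.29] z 67.74 yaw 0.087 tilt [3.1413e+00 2.0000e-03] Fjig [-11.77   1.76   7.5 ] Mz [ 0.33  4.07 -0.05] w 0.088
```

About 11 N with no yaw moment means both ends are bearing evenly. Hold briefly, back off, lift and look.

```bash

python3 -m handwheel '[[[0,0,0,0,0,0,0],[0,0,0,0,0,0,0],[0,0,0,0,0,0,0]]]'>/dev/null; python3 -c "from h import *;st()"
python3 -m handwheel '[[[-0.05,0,0,0,0,0,0],[-0.3,0,0,0,0,0,0],[-0.6,0,-0.4,0,0,0,0],[-0.8,0,-0.9,0,0,0,255],[-0.8,0,-0.9,0,0,0,255]]]' 20 >/dev/null
python3 -m handwheel '[[[-0.6,-0.6,0,0,0,0,255],[-1,-1,0,0,0,0,255],[-1,-1,0,0,0,0,255]]]'>/dev/null
python3 -c "from h import *;st()
im=cams.grab_frame('top');cv2.imwrite('pics/top4.png',im);cv2.imwrite('pics/c4.png',cv2.resize(im[205:320,165:335],None,fx=4.6,fy=4.6,interpolation=cv2.INTER_CUBIC))"
```

```text
t 7.38 jig mm [ 9.74 -1.29] z 67.75 yaw 0.087 tilt [3.1413e+00 2.0000e-03] Fjig [-10.54   2.72   7.5 ] Mz [ 0.35  4.09 -0.03] w 0.0879
t 8.38 jig mm [-134.15   80.8 ] z 139.34 yaw 0.0907 tilt [-3.1411e+00 -4.0000e-04] Fjig [ 0.4  -0.52 -1.2 ] Mz [-0.04 -0.06  0.  ] w 0.0429
```

View pics/c4.png

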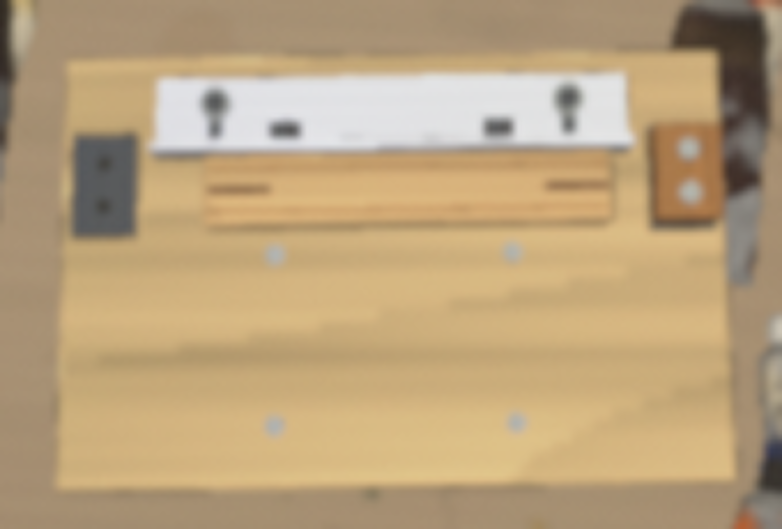

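The bar lies flush on the rail, with its ends at crop x 203 and 612 and a gap to the block at x 650. I'll compute the end positions.

```bash
python3 - <<'E'
from h import *
f=lambda L:np.array(L)/4.6+np.array([165,205])-.4
for p in ray("top",f([(203,155),(203,228),(612,150),(612,221),(407,188)]),.078):print(jig(p).round(4))
for p in ray("top",f([(652,125),(652,218)]),.088):print("block",jig(p).round(4))
E
```

```text
[0.05   0.0789]
[0.0198 0.0786]
[ 0.0498 -0.0911]
[ 0.0204 -0.0901]
[ 0.0351 -0.0057]
block [ 0.0586 -0.1069]
block [ 0.0206 -0.1054]
```

```bash

python3 -m handwheel '[[[0.5,-0.2,0,0,0,0,255],[1,-0.41,0,0,0,0,255],[1,-0.41,0,0,0,0,255]]]'>/dev/null
python3 -m handwheel '[[[0.5,0,0,0,0,0,255],[1,0,0,0,0,0,255],[1.0,0,0,0,0,0,255],[1.0,0,0,0,0,0,255]]]'>/dev/null
python3 -c "from h import *;st();print(arm.get_state()['gripper_force'])"
```

```text
t 9.3 jig mm [ 27.11 110.3 ] z 138.94 yaw 0.0857 tilt [3.1406e+00 1.0000e-03] Fjig [ 0.54 -0.14  0.41] Mz [-0.03  0.04  0.02] w 0.0004
0.0
```

```bash

python3 -m handwheel '[[[0.1,-0.05,0,0,0,0,255],[0.1,-0.05,0.4,0,0,0,255],[0.1,-0.05,0.7,0,0,0,255],[0.1,-0.05,0.88,0,0,0,255],[0.1,-0.05,0.88,0,0,0,255]]]'>/dev/null
python3 -c "from h import *;st()
cv2.imwrite('pics/s2.png',cv2.resize(cams.grab_frame('scene')[130:290,210:370],None,fx=3.7,fy=3.7))"
```

```text
t 9.93 jig mm [ 34.65 115.38] z 68.57 yaw 0.0878 tilt [3.1402e+00 1.0000e-03] Fjig [-0.18  0.1  -0.48] Mz [-0.06 -0.01  0.07] w 0.0003
```

View pics/s2.png

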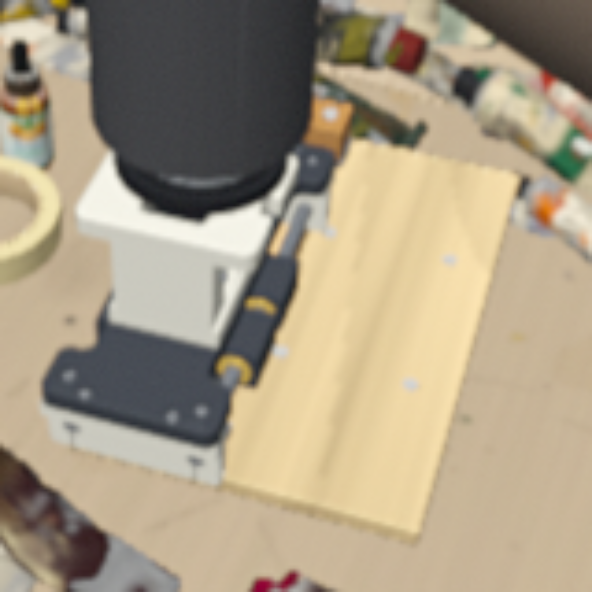

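The gripper body hides the fingers, and the block is visible at the far end; nothing is touched (force about zero). I'm pushing along the rail.

```bash

python3 -m handwheel '[[[0,0.06,0,0,0,0,255],[0,0.12,0,0,0,0,255],[0,0.17,0,0,0,0,255],[0,0.17,0,0,0,0,255]]]'>/dev/null; python3 -c "from h import *;st()"
python3 -m handwheel '[[[0,0.03,0,0,0,0,255],[0,0.06,0,0,0,0,255],[0,0.08,0,0,0,0,255],[0,0.08,0,0,0,0,255]]]'>/dev/null; python3 -c "from h import *;st()"
python3 -m handwheel '[[[0,0.02,0,0,0,0,255],[0,0.04,0,0,0,0,255],[0,0.05,0,0,0,0,255],[0,0.05,0,0,0,0,255]]]'>/dev/null; python3 -c "from h import *;st()"
```

```text
t 10.47 jig mm [ 35.25 101.61] z 69.72 yaw 0.0868 tilt [-3.1412e+00 -2.0000e-04] Fjig [ 0.22 -0.44  0.95] Mz [-0.01 -0.01  0.  ] w 0.0005
t 10.97 jig mm [35.13 95.56] z 69.32 yaw 0.0871 tilt [-3.1415  0.    ] Fjig [-0.12  0.83 -0.89] Mz [ 0.23  0.05 -0.04] w 0.0004
t 11.47 jig mm [35.12 91.36] z 69.35 yaw 0.0871 tilt [3.1414e+00 1.0000e-04] Fjig [0.59 0.8  0.4 ] Mz [ 0.22 -0.    0.02] w 0.0004
```

```bash

python3 -m handwheel '[[[0,0.015,0,0,0,0,255],[0,0.03,0,0,0,0,255],[0,0.04,0,0,0,0,255],[0,0.04,0,0,0,0,255]]]'>/dev/null; python3 -c "from h import *;st()"
python3 -m handwheel '[[[0,0.01,0,0,0,0,255],[0,0.02,0,0,0,0,255],[0,0.02,0,0,0,0,255]]]'>/dev/null; python3 -c "from h import *;st()"
python3 -m handwheel '[[[0,0.006,0,0,0,0,255],[0,0.012,0,0,0,0,255],[0,0.012,0,0,0,0,255]]]'>/dev/null; python3 -c "from h import *;st()"
```

```text
t 11.97 jig mm [35.14 88.18] z 69.34 yaw 0.0871 tilt [3.1414e+00 1.0000e-04] Fjig [-0.39  0.45 -0.37] Mz [0.21 0.07 0.04] w 0.0006
t 12.35 jig mm [35.13 86.67] z 69.36 yaw 0.0872 tilt [3.1415e+00 1.0000e-04] Fjig [ 0.96  1.31 -0.13] Mz [0.35 0.09 0.01] w 0.0002
t 12.72 jig mm [35.14 85.72] z 69.35 yaw 0.0872 tilt [3.1415 0.    ] Fjig [ 0.25  2.02 -0.53] Mz [ 0.38  0.13 -0.02] w 0.0004
```

```bash

python3 -m handwheel '[[[0,0.006,0,0,0,0,255],[0,0.012,0,0,0,0,255],[0,0.012,0,0,0,0,255]]]'>/dev/null; python3 -c "from h import *;st()"
python3 -m handwheel '[[[0,0.006,0,0,0,0,255],[0,0.012,0,0,0,0,255],[0,0.012,0,0,0,0,255]]]'>/dev/null; python3 -c "from h import *;st()"
```

```text
t 13.1 jig mm [35.13 84.76] z 69.38 yaw 0.0871 tilt [3.1416 0.    ] Fjig [-0.89  1.49 -0.56] Mz [ 0.39  0.13 -0.07] w 0.0006
t 13.47 jig mm [35.13 83.8 ] z 69.36 yaw 0.0872 tilt [3.1415 0.    ] Fjig [-0.01  0.67 -0.66] Mz [0.39 0.12 0.01] w 0.0007
```

```bash

python3 -m handwheel '[[[0,0.005,0,0,0,0,255],[0,0.01,0,0,0,0,255],[0,0.01,0,0,0,0,255]]]'>/dev/null; python3 -c "from h import *;st()"
python3 -m handwheel '[[[0,0.005,0,0,0,0,255],[0,0.01,0,0,0,0,255],[0,0.01,0,0,0,0,255]]]'>/dev/null; python3 -c "from h import *;st()"
```

```text
t 13.85 jig mm [35.14 83.02] z 69.36 yaw 0.0872 tilt [3.1415 0.    ] Fjig [-0.57  1.41 -1.76] Mz [ 0.41  0.1  -0.04] w 0.0004
t 14.22 jig mm [35.15 82.21] z 69.37 yaw 0.0872 tilt [ 3.1416 -0.    ] Fjig [-0.4   1.64 -1.34] Mz [ 0.43  0.06 -0.04] w 0.0003
```

```bash

python3 -m handwheel '[[[0,0.005,0,0,0,0,255],[0,0.01,0,0,0,0,255],[0,0.01,0,0,0,0,255]]]'>/dev/null; python3 -c "from h import *;st()"
python3 -m handwheel '[[[0,0.005,0,0,0,0,255],[0,0.01,0,0,0,0,255],[0,0.01,0,0,0,0,255]]]'>/dev/null; python3 -c "from h import *;st()"
```

```text
t 14.6 jig mm [35.16 81.4 ] z 69.36 yaw 0.0872 tilt [3.1415 0.    ] Fjig [-0.5   2.06 -0.49] Mz [ 0.41  0.11 -0.01] w 0.0006
t 14.97 jig mm [35.17 80.62] z 69.37 yaw 0.0872 tilt [ 3.1416 -0.    ] Fjig [-0.22  0.6   0.15] Mz [ 0.41  0.13 -0.01] w -0.0
```

```bash

python3 -m handwheel '[[[0,0.005,0,0,0,0,255],[0,0.01,0,0,0,0,255],[0,0.01,0,0,0,0,255]]]'>/dev/null; python3 -c "from h import *;st()"
python3 -m handwheel '[[[0,0.005,0,0,0,0,255],[0,0.01,0,0,0,0,255],[0,0.01,0,0,0,0,255]]]'>/dev/null; python3 -c "from h import *;st()
im=cams.grab_frame('top');cv2.imwrite('pics/c5.png',cv2.resize(im[205:320,165:335],None,fx=4.6,fy=4.6,interpolation=cv2.INTER_CUBIC))"
```

```text
t 15.35 jig mm [35.15 80.08] z 69.36 yaw 0.0873 tilt [-3.1413e+00 -1.0000e-04] Fjig [-0.87  2.3  -1.02] Mz [ 0.91  0.29 -0.08] w 0.0005
t 15.72 jig mm [35.2  80.04] z 69.45 yaw 0.0874 tilt [-3.1401e+00 -5.0000e-04] Fjig [-0.8   5.62 -1.38] Mz [ 2.01  0.71 -0.04] w 0.0001
```

View pics/c5.png

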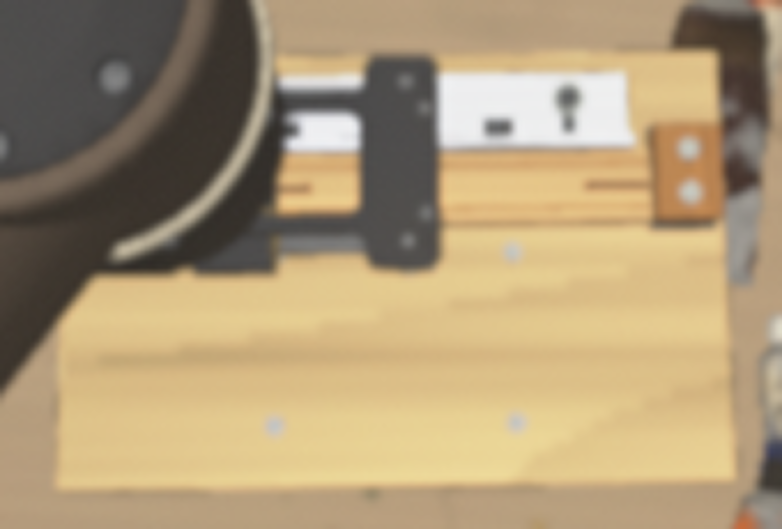

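The bar's end is now at the block (crop x≈652) and still lies along the rail, and force is building at 5.6 N. A bit more takes it to about 9–10 N.

```bash

python3 -m handwheel '[[[0,0.004,0,0,0,0,255],[0,0.008,0,0,0,0,255],[0,0.008,0,0,0,0,255]]]'>/dev/null; python3 -c "from h import *;st()"
```

```text
t 16.15 jig mm [35.23 80.02] z 69.52 yaw 0.0875 tilt [-3.1392e+00 -9.0000e-04] Fjig [-1.74  7.1  -1.44] Mz [ 2.76  1.03 -0.03] w -0.0001
```

```bash

python3 -m handwheel '[[[0,0.004,0,0,0,0,255],[0,0.008,0,0,0,0,255],[0,0.008,0,0,0,0,255],[0,0.008,0,0,0,0,255],[0,0.008,0,0,0,0,255]]]'>/dev/null; python3 -c "from h import *;st()"
python3 -m handwheel '[[[0,-0.04,0,0,0,0,255],[0,-0.15,0,0,0,0,255],[0,-0.25,-0.3,0,0,0,255],[0,-0.25,-0.9,0,0,0,255],[0,-0.25,-0.9,0,0,0,255]]]'>/dev/null
python3 -m handwheel '[[[-0.5,0,0,0,0,0,255],[-1,0,0,0,0,0,255],[-1,0,0,0,0,0,255]]]'>/dev/null
python3 -m handwheel '[[[-0.5,0,0,0,0,0,255],[-1,0,0,0,0,0,255],[-1,0,0,0,0,0,255],[-1,0,0,0,0,0,255]]]'>/dev/null
python3 -c "from h import *;st()
im=cams.grab_frame('top');cv2.imwrite('pics/c6.png',cv2.resize(im[205:320,165:335],None,fx=4.6,fy=4.6,interpolation=cv2.INTER_CUBIC))"
```

```text
t 16.77 jig mm [35.26 79.97] z 69.6 yaw 0.0877 tilt [-3.1384e+00 -1.2000e-03] Fjig [-2.66  9.79 -2.09] Mz [ 3.37  1.25 -0.05] w 0.0004
t 18.27 jig mm [-124.26   98.09] z 141.47 yaw 0.0876 tilt [-3.1415e+00 -4.0000e-04] Fjig [ 0.45 -0.52  1.08] Mz [-0.05 -0.03  0.01] w 0.0003
```

View pics/c6.png

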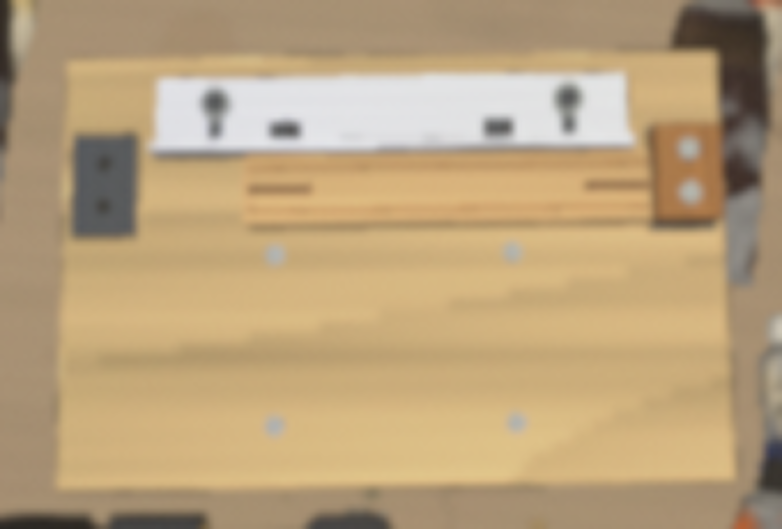

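The bar sits against both rail and block; I'll check the near edge's angle against the earlier pressed state.

```bash
python3 - <<'E'
from h import *
for n,x0,x1 in(("c4",230,590),("c6",275,640)):
    g=cv2.cvtColor(cv2.imread(f"pics/{n}.png"),cv2.COLOR_BGR2GRAY).astype(float)
    d=np.abs(np.minimum(np.diff(cv2.GaussianBlur(g,(0,0),2),axis=0),0))
    xs=np.arange(x0,x1,5)
    def edge(lo,hi):
        w=d[lo:hi,xs]**2;return (w*np.arange(lo,hi)[:,None]).sum(0)/w.sum(0)
    for nm,lo,hi,z in(("near",205,236,.078),("rail",136,160,.09)):
        ys=edge(lo,hi);P=np.array([jig(p) for p in ray("top",np.c_[xs,ys]/4.6+[164.6,204.6],z)])
        k=np.polyfit(P[:,1],P[:,0],1);print(n,nm,k.round(4),"x at +-45",np.polyval(k,[.045,-.045]).round(4))
E
```

```text
c4 near [0.0025 0.0227] x at +-45 [0.0228 0.0226]
c4 rail [-0.004   0.0511] x at +-45 [0.051  0.0513]
c6 near [0.0046 0.0228] x at +-45 [0.023  0.0226]
c6 rail [-0.0025  0.0511] x at +-45 [0.051  0.0512]
```

```bash
python3 -c "from station import arm;print(arm.job_done())"
```

```text
the job is handed in; nothing more can be done
None
```

The bar lies flush along the rail with its end against the stop block and nothing touching it. The tool force reached about 11 N pressing on the rail and 10 N pushing to the block. I handed the job in, but no verdict came back, and the buttons could not be read directly: that they are in is inferred from the even pressing force and the final picture.

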